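Move the guard door to the other test nest

TASK

One of the two board-test nests has the white guard door hung in its hinge cradles. Draw that door's sprung hinge pin out so that it stays out, lift the door off, and lower it (do not drop it) into the cradles of the other nest, whose own pin is already drawn, so that it hangs there fully home and upright, let go.

Things in the scene. Friction and masses are not known exactly. Their poses are not given: they have to be found in the camera images.
- door: Loose white guard door, 0.3-0.45 kg. Origin: middle of its 12 mm hinge rod (along y, ends at +-103 mm); x normal to the panel, z up. Panel 5 mm thick, 130 wide (y), from 4 to 90 mm below the rod. Grey tab, 12 mm thick (x), 50 wide (y), rises to 47 mm above it: pinch across x 30 mm above the rod. The rod's +y end (97 to 115 mm) is an eye of 15 mm bore for the pin. Starts hanging upright in its bay.
- hinge_pin_grip (a point): On the upright black grip (16 mm in x, 20 in y, 60 tall) of the pin that holds the door: on its middle line, 17 mm under its top, 160 mm above the bench, 168 mm to the door's +y side. Axes as the door's at the start. The 8 mm steel pin runs from it in -y, 15 mm into the door's eye. Pinch across x, draw along +y. The empty bay's like pin, already drawn, is not this one.
- hinge_pin (a joint): Draw of that pin along +y: 0 = home in the door's eye, 0.030 m = fully out (stop); clear of the eye from 0.015 m. A return spring (0 to 1.5 N) and a stiff friction collar (3 N) resist the draw, 3 to 4.5 N in all; the collar outholds the spring, so the pin stays wherever it is let go.
- empty_bay: Fixed nest without a door, same shape and way round. Origin on the bench under the middle of its hinge axis (y); z up. Posts 12 mm thick at y = +-81 mm bear V cradles open upward (tops 162 mm high, 50 mm wide, sides 60 deg). Door home: its origin at x 0, y 0 (10 mm play in y), z 130 mm, axes alike, panel between the posts. Nest behind (x 28 to 138) 55 mm high; drawn pin's grip at y 198, top 177.

How it is judged:
On the way, in this order (a step that is already met when the one before it is completed fails the run):
1. the hinge pin is drawn more than 20 mm while the door still hangs in its first bay (value of joint hinge_pin above 0.02 m and distance of door from where it was at the start of the episode below 0.03 m), for 0.2 s.
2. the door is lifted off, 50 mm or more above its cradles (height (world z) of door above 0.18 m), for 0.1 s.
At the end, for the whole second after the job is handed in: The door hangs at rest in the cradles of the bay that was empty: its rod within 16 mm of that bay's hinge centre in plan, within 8 mm of 130 mm above the bench, along the hinge axis within 10 degrees, upright within 11 degrees, released; and the drawn hinge pin is still out by more than 20 mm (value of joint hinge_pin above 0.02 m and horizontal distance between door and empty_bay below 0.016 m and z of door in the frame of empty_bay between 0.122 and 0.138 m and angle between door's own z axis and vertical below 0.2 rad and angle between the y axis of door and the y axis of empty_bay, either way round below 0.17 rad and linear speed of door below 0.03 m/s and contact force between the fingers and door below 0.1 N); the robot touches nothing.
It fails at once if the door is let go more than 30 mm above its rest height (dropped) (height (world z) of door above 0.16 m and contact force between the fingers and door below 0.05 N).
It also fails if it takes over 59 s, if anything falls off the work surface, if the arm or the gripper's body presses on something with over 40 N, if the wrist force passes 120 N, or if a joint passes its speed limit or range.

ROBOT

A 6-joint arm with a two-finger parallel gripper is mounted at the origin on the work surface. World frame = base frame: x ahead of the robot, y to its left, z up, the work surface at z = 0. Lengths are in m, angles in rad, forces in N, time in s.
With the tool pointing down it reaches from about 0.25 to 0.8 m from the base axis. Payload 8.5 kg.
Tool frame: the origin (TCP) lies at the very end of the fingers, on their centre line; the grasp point (between the pads) lies 19 mm behind it; z points along the fingers, y is the line along which they close (so a half turn about z gives the same grasp; the last joint's range is limited). The gripper opens to 85 mm and grips with 20 to 120 N. Pads are 22 mm wide; open, the fingers measure 114 mm over their backs; the gripper's body (76 mm by 85 mm) begins 54 mm behind the grasp point. The pads swing forward as they close: fully open they stand 13 mm farther back than shut.
Start: joints at [1.252, 0.238, -0.013, 1.319, 0, 1.571], TCP at [0.165, 0.499, 0.231] pointing down, gripper open.
Joint ranges: [-2.66, 2.66], [-1.03, 1.9], [-1.14, 1.46], [-1.82, 2.27], [-1.45, 1.34], [-3.14, 3.14]. Speed limits (rad/s): [2.22, 2.22, 2.79, 3.14, 3.14, 3.14].

INTERFACE

Orientations are given as a rotation vector (axis times angle).
In Python, from station import bot gives the robot as it stands.
- The arm moves only by the shell command python3 -m handwheel 'ROWS' [FORCE]. ROWS is JSON, a list of rows, each a list of 7 numbers: the shift along the tool's x, y, z as a fraction of full scale, then the turn, a rotation vector about the tool's x, y, z as a fraction of full scale, then the gripper command: -1 is fully open, 1 is shut, values between are in proportion. In form: [[tx, ty, tz, rx, ry, rz, jaw], ...]. A call has 1 to 10 rows; each row shifts and turns the commanded pose from where the row before left it, along the tool's axes as they then stand; what a row does not reach is not made up. Full scale, the value 1, is 10 cm for a shift and 2 rad for a turn. A row lasts 1/12 s, in which the tool goes at most 41.7 mm and 7.16 degrees, less where a joint would pass 70% of its speed; a pose out of reach is approached as far as the arm can. A call with a number of a shift or a turn outside -1 to 1 is refused whole. A call with a gripper value outside its range is refused whole. The fingers move at their own pace and stop on an object; FORCE is the grip in N (left out, the last holds). Time passes only in rows, so rows that do not move let the fingers close. It gives the time, the measured TCP pose, the force, the opening and the grip force at its end, in the units of the state.
- bot.observe(): the state, without advancing time (a new reading comes with each control period).
- bot.read_camera(name): name is "scene" or "top" or "wrist"; returns the picture (400x640x3 uint8, red, green, blue); there is no depth.
- bot.calibration(name): a dict with "camera_matrix" (3x3 intrinsics, pixels), "camera_from_world" (4x4, takes a point from world to camera coordinates). Camera axes: x right, y down, z forward; pixel columns grow to the right and rows downward; lengths in m; the calibration is good to about 2 mm. The wrist camera is an equidistant fisheye: a pixel r from the principal point sees the ray r / f radians off the axis. A picture is of the moment at which its call begins: read the wrist's pose just before it. calibration takes no time and is no camera call; for the wrist camera it gives the pose at the moment of the call.
- bot.job_done(): hands the job in; it is judged then, once.
Trained networks look in the newest picture that a camera, given by its name, has taken for a name from the list of things; names that differ only in an ending like _2 or _b are one class to them, and where a whole thing is asked for, a point or a joint stands for the part that bears it (a point fixed in the world has none). Each returns a list of dicts, best first, with "conf" (0 to 1); they miss things now and then, are a little off and sometimes report something else, mostly with a low value. They report only what shows in the picture. A call takes as long as a camera call.
- bot.silhouettes(camera, target): "pixels" (400x640 bool, what is visible of it) and "location" ([column, row] in pixels, amid what is visible of it).
The state is a dict: "time_s": time; "joints": joint angles; "dq": joint speeds; "tau": joint torques, N m; "position": TCP position; "ee_rot": TCP orientation; "ft_force": force on the tool from outside, world axes, zero at the start; "wrist_torque": the same for the moment, N m; "grip_width": finger opening in m; "finger_force": force on a finger pad.
Only numpy, scipy, OpenCV 4.12 (cv2) and the standard library are available. Lean on these libraries where they do the work, as an engineer would, in place of code of your own. Each camera call takes 0.05 s, during which the arm holds its last target. There are 200 camera calls.

## Working session

There is one attempt and no reset: what is moved stays moved. The work goes in short steps, Python scripts to look and compute and a shell command to move; the robot and the scene stay as the last step left them, time stands still between calls to the robot, and variables do not carry over. Pictures are saved under pics/ and viewed, at most 10 in all, crops included, and the job is handed in when it is done.

```bash
ls; mkdir -p pics; cat > h.py <<'E'
from station import bot
import numpy as np, cv2
def save(cam,name):
    im=bot.read_camera(cam); cv2.imwrite('pics/'+name,im[:,:,::-1]); return im
E
python3 - <<'E'
from h import *
a=save('scene','s0.png');b=save('top','t0.png')
cv2.imwrite('pics/st0.png',cv2.resize(np.hstack([a,b])[:,:,::-1],(800,250)))
for c in ('scene','top'):
    k=bot.calibration(c);print(c,np.round(k['camera_matrix'],1).tolist(),np.round(k['camera_from_world'],3).tolist())
    for t in ('door','hinge_pin_grip','empty_bay'):
        for s in bot.silhouettes(c,t): 
            ys,xs=np.nonzero(s['pixels']);print(t,round(s['conf'],2),np.round(s['location']),xs.min(),xs.max(),ys.min(),ys.max(),len(xs))
print(bot.observe())
E
```

```text
pics
scene [[434.7, 0.0, 323.2], [0.0, 434.7, 194.2], [0.0, 0.0, 1.0]] [[0.185, 0.983, -0.004, -0.074], [0.751, -0.144, -0.645, -0.298], [-0.634, 0.117, -0.764, 1.509], [0.0, 0.0, 0.0, 1.0]]
door 0.58 [388. 203.] 346 431 184 223 1575
hinge_pin_grip 0.75 [452. 184.] 432 458 175 195 196
empty_bay 0.61 [238. 274.] 177 305 202 318 6997
top [[519.5, 0.0, 324.2], [0.0, 519.5, 186.5], [0.0, 0.0, 1.0]] [[0.063, -0.998, 0.006, -0.043], [-0.972, -0.063, -0.226, 0.543], [0.226, 0.009, -0.974, 1.163], [0.0, 0.0, 0.0, 1.0]]
door 0.86 [260. 176.] 212 310 169 188 1024
hinge_pin_grip 0.69 [188. 173.] 180 211 163 175 169
empty_bay 0.66 [264. 177.] 212 310 169 188 1065
empty_bay 0.57 [430. 168.] 356 492 131 205 7506
{'time_s': 0.4, 'joints': array([ 1.25198362e+00,  2.38286914e-01, -1.36035164e-02,  1.31920575e+00,
        1.35271182e-05,  1.57084051e+00]), 'dq': array([-8.66092252e-05,  1.77927020e-04,  1.53710170e-03, -1.32790976e-03,
       -1.89928793e-05,  3.69073186e-04]), 'tau': array([-8.54338441e-05, -5.38065863e+01,  3.46347177e+01,  6.25490706e-03,
        2.00654000e-06, -4.52742484e-07]), 'position': array([0.16452118, 0.49845317, 0.23119024]), 'ee_rot': array([-4.98730488e-01, -3.10169134e+00,  4.61654920e-04]), 'ft_force': array([ 0.74703978,  0.36726359, -0.08160504]), 'wrist_torque': array([ 0.07597269,  0.02492843, -0.0257279 ]), 'finger_force': 0.0, 'grip_width': 0.0856640694111685}
```

View pics/s0.png

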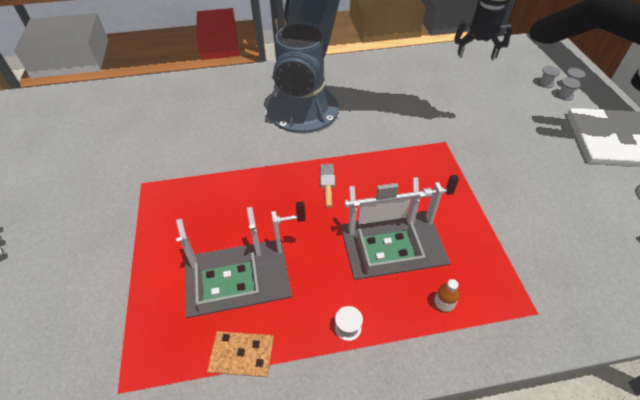

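View pics/t0.png

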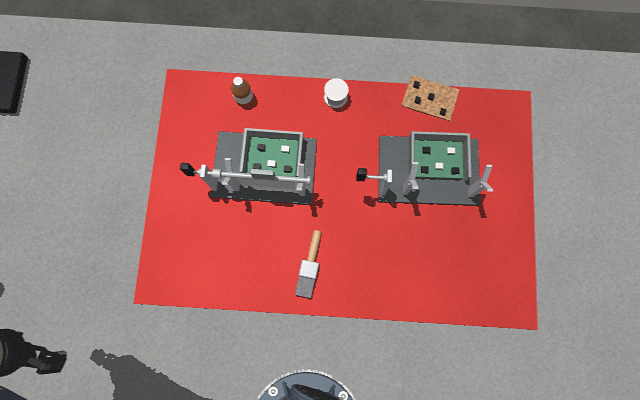

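The scene view shows the door at about (385,200) with its pin grip at (452,184). The empty bay is at about (235,260) with its drawn grip at (300,212). In the top view the door is at (260,176), its grip at (188,170), the empty posts at (411,180) and (487,182), and the empty bay's grip at (361,174).

```bash
python3 - <<'E'
import cv2,numpy as np
s=cv2.imread('pics/s0.png');t=cv2.imread('pics/t0.png')
def crop(im,x,y,w,h,f):
    c=cv2.resize(im[y:y+h,x:x+w],None,fx=f,fy=f,interpolation=cv2.INTER_CUBIC)
    for i in range(0,w,10): 
        cv2.line(c,(i*f,0),(i*f,4 if i%50 else 12),(0,255,255),1)
        if (x+i)%20==0: cv2.putText(c,str(x+i),(i*f,22),0,.35,(255,255,0),1)
    for j in range(0,h,10):
        cv2.line(c,(0,j*f),(6,j*f),(0,255,255),1)
        if (y+j)%20==0: cv2.putText(c,str(y+j),(8,j*f+4),0,.35,(255,255,0),1)
    return c
a=np.hstack([crop(s,340,170,130,60,3),crop(s,170,190,136,60,3)])
a=a[:,:798]
b=np.hstack([crop(t,175,150,132,60,3),crop(t,350,150,134,60,3)])
b2=crop(t,440,150,60,60,3)
f=np.zeros((560,800,3),np.uint8)
f[:180,:a.shape[1]]=a;f[185:365,:798]=b;f[370:550,:180]=b2
c3=crop(s,170,210,100,60,3);f[370:550,200:500]=c3
cv2.imwrite('pics/z0.png',f)
E
```

```text
(no output)
```

View pics/z0.png

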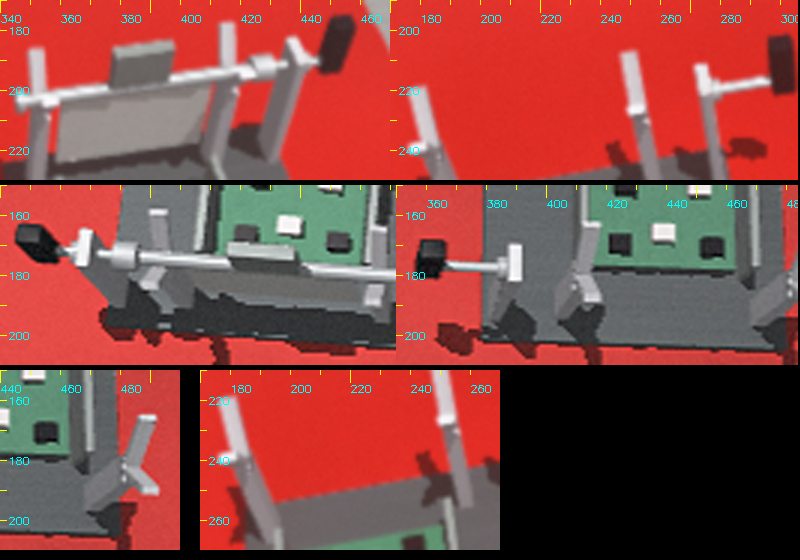

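The zoom shows the rod, eye, tab and V tips clearly in both views. Next I fit each bay's pose (x, y, z offset, yaw) to the picked points.

```bash
cat > fit.py <<'E'
from h import *
from scipy.optimize import least_squares
K={c:bot.calibration(c) for c in('scene','top')}
def proj(c,P):
    M=K[c]['camera_from_world'];q=M[:3,:3]@P+M[:3,3];p=K[c]['camera_matrix']@q;return p[:2]/p[2]
def fit(obs,x0):
    def w(v,p):
        c,s=np.cos(v[3]),np.sin(v[3]);p=np.array(p)/1000.
        return np.array([c*p[0]-s*p[1]+v[0],s*p[0]+c*p[1]+v[1],p[2]+v[2]])
    f=lambda v:np.concatenate([proj(c,w(v,p))-uv for c,p,uv in obs])
    r=least_squares(f,x0,loss='soft_l1');return r.x,r.fun.reshape(-1,2),w
S,T='scene','top'
if __name__=='__main__':
    D=[(S,(6,-25,177),(377.7,186.3)),(S,(6,25,177),(397.3,183.7)),(S,(0,-103,130),(346,204)),(S,(0,106,130),(427.3,192)),
    (S,(0,168,177),(455,175.7)),(S,(0,168,117),(450,194)),(S,(-25,-81,162),(352.3,186.3)),(S,(-25,81,162),(415.7,178)),
    (T,(0,0,177),(262.7,170.7)),(T,(0,106,130),(216.3,173)),(T,(0,-103,130),(310,181)),(T,(25,81,162),(227.7,158.7)),(T,(0,168,147),(187.7,169))]
    E=[(S,(0,198,177),(301,202.7)),(S,(0,198,117),(301,220.7)),(S,(-25,81,162),(250,208)),(S,(-25,-81,162),(179.7,220)),
    (T,(25,81,162),(414.7,163.3)),(T,(-25,81,162),(418,187.7)),(T,(25,-81,162),(489,166)),(T,(-25,-81,162),(491.7,190)),(T,(0,198,147),(361.7,174))]
    for o,x0 in((D,(.5,.1,0,0)),(E,(.5,-.2,0,0))):
        v,r,w=fit(o,x0);print(np.round(v,4));print(np.round(r,1).tolist())
        print('grip',np.round(w(v,(0,168,160)),4))
E
python3 fit.py
```

```text
[ 0.5437  0.1292 -0.0011 -0.0223]
[[-0.4, 2.1], [0.3, 2.0], [-1.9, -1.0], [-1.5, 0.3], [-1.4, 0.9], [-1.7, -1.5], [-0.9, -0.5], [-0.5, -0.3], [-2.3, 0.4], [-0.6, -0.6], [-1.3, -0.7], [-2.1, -0.0], [-1.5, -0.9]]
grip [0.5475 0.2972 0.1589]
[ 0.5636 -0.2856 -0.0037  0.0202]
[[-2.4, 1.4], [-1.3, -1.1], [-1.9, 0.0], [-2.0, -0.5], [-0.1, 0.3], [-3.5, -1.9], [-0.5, 0.8], [-2.5, -1.0], [-1.2, 0.1]]
grip [ 0.5602 -0.1176  0.1563]
```

```bash
python3 -m handwheel '[[0,0,0,0,0,0.059,-1],[0,0,0,0,0,0.059,-1],[0,0,0,0,0,0.059,-1],[0,0,0,0,0,0.059,-1],[0,0,0,0,0,0.059,-1],[0,0,0,0,0,0.059,-1],[0,0,0,0,0,0.059,-1],[0,0,0,0,0,0.059,-1],[0,0,0,0,0,0.059,-1],[0,0,0,0,0,0.059,-1]]'
python3 -m handwheel '[[0,0,0,0,0,0.058,-1],[-0.118,0.225,0,0,0,0,-1],[-0.118,0.225,0,0,0,0,-1],[-0.118,0.225,0,0,0,0,-1],[-0.118,0.225,0,0,0,0,-1],[-0.118,0.225,0,0,0,0,-1],[-0.118,0.225,0,0,0,0,-1],[-0.118,0.225,0,0,0,0,-1],[-0.118,0.225,0,0,0,0,-1]]'
python3 -m handwheel '[[-0.118,0.225,0,0,0,0,-1],[-0.118,0.225,0,0,0,0,-1],[-0.118,0.225,0,0,0,0,-1],[-0.118,0.225,0,0,0,0,-1],[-0.118,0.225,0,0,0,0,-1],[-0.118,0.225,0,0,0,0,-1],[-0.118,0.225,0,0,0,0,-1],[-0.118,0.225,0,0,0,0,-1],[-0.118,0.225,0,0,0,0,-1],[0,0,0,0,0,0,-1]]'
cat >> h.py <<'E'
from scipy.spatial.transform import Rotation as R
def st():
    o=bot.observe();M=R.from_rotvec(o['ee_rot']).as_matrix();return o,M
def wproj(P,k):
    M=k['camera_from_world'];q=M[:3,:3]@P+M[:3,3];K=k['camera_matrix']
    r=np.hypot(q[0],q[1]);th=np.arctan2(r,q[2]);return K[:2,2]+K[0,0]*th*q[:2]/r
E
python3 - <<'E'
from h import *
o,M=st();print(o['position'],np.round(M,3).tolist(),o['time_s'])
k=bot.calibration('wrist');save('wrist','w1.png');print(np.round(k['camera_matrix'],1).tolist(),np.round(np.linalg.inv(k['camera_from_world']),3).tolist())
print(wproj(np.array([.5475,.297,.177]),k))
for t in ('door','hinge_pin_grip'):
  for s in bot.silhouettes('wrist',t): 
    ys,xs=np.nonzero(s['pixels']);print(t,round(s['conf'],2),np.round(s['location']),xs.min(),xs.max(),ys.min(),ys.max(),len(xs))
E
```

```text
time_s: 1.23
position: [0.1645, 0.4985, 0.2313]
ee_rot: [2.147, 2.294, -0.0]
ft_force: [-0.0, 0.0, -0.3]
grip_width: 0.0853
finger_force: 0.0
time_s: 1.98
position: [0.3412, 0.3955, 0.2314]
ee_rot: [2.27, 2.172, 0.0]
ft_force: [-0.5, 1.1, 0.4]
grip_width: 0.0855
finger_force: 0.0
time_s: 2.82
position: [0.5411, 0.2791, 0.2307]
ee_rot: [2.272, 2.168, 0.0]
ft_force: [-0.1, -0.4, -0.4]
grip_width: 0.0854
finger_force: 0.0
[0.54110697 0.27914182 0.23065776] [[0.047, 0.999, 0.001], [0.999, -0.047, -0.001], [-0.001, 0.001, -1.0]] 2.8167
[[309.7, 0.0, 324.0], [0.0, 309.7, 198.2], [0.0, 0.0, 1.0]] [[0.999, -0.045, -0.012, 0.544], [-0.047, -0.96, -0.277, 0.35], [0.001, 0.277, -0.961, 0.374], [0.0, 0.0, 0.0, 1.0]]
[333.14257972 192.72923431]
door 0.68 [330. 273.] 318 344 234 335 1535
hinge_pin_grip 0.6 [330. 189.] 317 342 164 242 1065
```

View pics/w1.png

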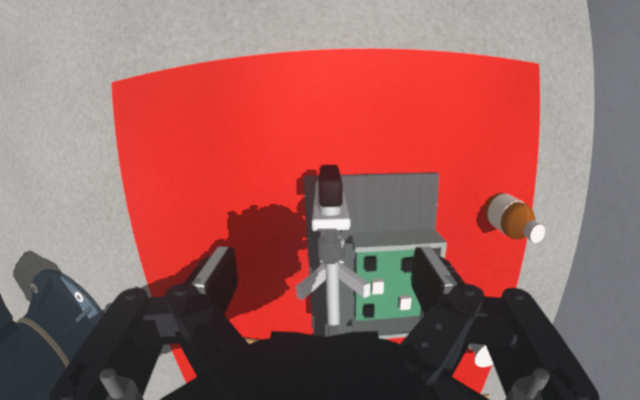

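The wrist view shows the grip's top face at about (330,191), against a predicted (333,193), so x needs about −2 mm. I'll square the yaw, go down and grip.

```bash
python3 -m handwheel '[[0.09,0.022,0,0,0,-0.0125,-1],[0.09,0.022,0,0,0,0,-1],[0,0,0.18,0,0,0,-1],[0,0,0.18,0,0,0,-1],[0,0,0.18,0,0,0,-1],[0,0,0.18,0,0,0,-1],[0,0,0.18,0,0,0,-1],[0,0,0,0,0,0,-1],[0,0,0,0,0,0,-1]]' 40
python3 - <<'E'
from h import *
o,M=st();print(o['position'],np.round(M[:,1],4).tolist())
k=bot.calibration('wrist');save('wrist','w2.png')
for x,y,z in ((.5475,.297,.177),(.5415,.031,.130)): print(wproj(np.array([x,y,z]),k))
s=bot.silhouettes('wrist','hinge_pin_grip')
for q in s: 
    ys,xs=np.nonzero(q['pixels']);print(round(q['conf'],2),np.round(q['location']),xs.min(),xs.max(),ys.min(),ys.max())
E
```

```text
time_s: 3.72
position: [0.5419, 0.3001, 0.1409]
ee_rot: [-2.24, -2.202, 0.002]
ft_force: [0.5, 0.1, -0.2]
grip_width: 0.0854
finger_force: 0.0
[0.54194305 0.30008379 0.14092194] [0.9998, -0.0175, -0.0015]
[338.53549088 298.90310009]
[328.40224782 466.19560897]
0.91 [335. 279.] 315 352 229 332
0.31 [324. 330.] 313 349 325 336
```

View pics/w2.png

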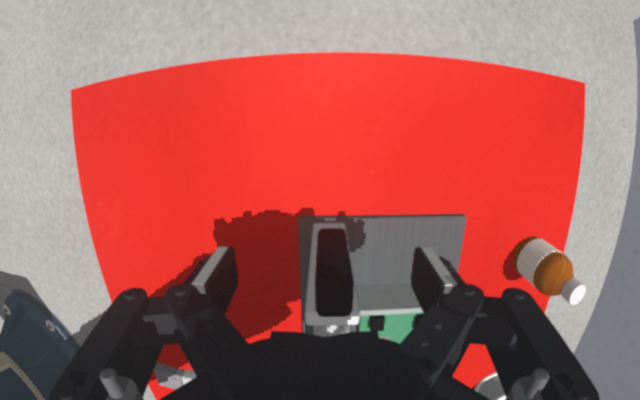

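The grip sits between the open fingers with its top at about (335,300). That puts it about 3.5 mm to +x of the TCP. I'll shift, then close.

```bash
python3 -m handwheel '[[0,0.035,0,0,0,0,-1],[0,0,0,0,0,0,1],[0,0,0,0,0,0,1],[0,0,0,0,0,0,1],[0,0,0,0,0,0,1],[0,0,0,0,0,0,1],[0,0,0,0,0,0,1],[0,0,0,0,0,0,1]]' 40
```

```text
time_s: 4.48
position: [0.5461, 0.299, 0.1414]
ee_rot: [-2.242, -2.2, 0.0]
ft_force: [-1.3, -1.0, 1.8]
grip_width: 0.0152
finger_force: 42.0
```

```bash
python3 -m handwheel '[[0.04,0,0,0,0,0,1],[0.04,0,0,0,0,0,1],[0.04,0,0,0,0,0,1],[0.04,0,0,0,0,0,1],[0.04,0,0,0,0,0,1],[0.04,0,0,0,0,0,1],[0.04,0,0,0,0,0,1],[0.02,0,0,0,0,0,1],[0,0,0,0,0,0,1],[0,0,0,0,0,0,1]]' 40
```

```text
time_s: 5.32
position: [0.5465, 0.3287, 0.1413]
ee_rot: [2.242, 2.2, -0.002]
ft_force: [-3.1, -6.1, 5.8]
grip_width: 0.0154
finger_force: 42.5
```

```bash
python3 -m handwheel '[[0,0,0,0,0,0,-1],[0,0,0,0,0,0,-1],[0,0,0,0,0,0,-1],[0,0,0,0,0,0,-1],[0,0,0,0,0,0,-1],[0,0,-0.2,0,0,0,-1],[0,0,-0.2,0,0,0,-1],[0,0,-0.2,0,0,0,-1],[0,0,-0.2,0,0,0,-1],[0,0,-0.2,0,0,0,-1]]'
python3 -m handwheel '[[-0.2,0,0,0,0,0,-1],[-0.2,0,0,0,0,0,-1],[-0.2,0,0,0,0,0,-1],[-0.2,0,0,0,0,0,-1],[-0.2,0,0,0,0,0,-1],[-0.2,0,0,0,0,0,-1],[-0.2,0,0,0,0,0,-1],[-0.2,0,0,0,0,0,-1],[0,0,0,0,0,0,-1]]'
python3 - <<'E'
from h import *
o,M=st();print(o['position'],np.round(M[:,1],4).tolist())
k=bot.calibration('wrist');save('wrist','w3.png')
for x,y,z in ((.5424,.130,.177),(.5424-.0023,.130-.103,.13),(.5424+.0023,.130+.106,.13),(.546,.329,.177)): print(wproj(np.array([x,y,z]),k))
for q in bot.silhouettes('wrist','door'): 
    ys,xs=np.nonzero(q['pixels']);print(round(q['conf'],2),np.round(q['location']),xs.min(),xs.max(),ys.min(),ys.max())
E
```

```text
time_s: 6.15
position: [0.5468, 0.3292, 0.2422]
ee_rot: [-2.242, -2.2, -0.0]
ft_force: [-0.1, 0.4, -0.3]
grip_width: 0.0854
finger_force: 0.0
time_s: 6.9
position: [0.5437, 0.1664, 0.2416]
ee_rot: [2.244, 2.197, -0.001]
ft_force: [0.6, -0.2, -0.2]
grip_width: 0.0849
finger_force: 0.0
[0.54374877 0.16636805 0.2416068 ] [0.9998, -0.0213, 0.0002]
[323.86325447 259.26241369]
[323.78453158 325.2735478 ]
[323.95849661 113.06945596]
[322.96404454 -17.34166462]
0.92 [323. 211.] 310 338 103 332
```

View pics/w3.png

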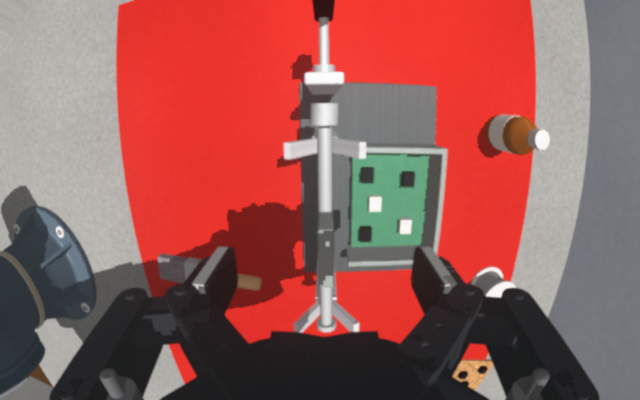

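The pin stays out: its grip is at (322,5), clear of the eye at (324,113). The tab at about (326,255) and the rod match the prediction, so I go down on the tab.

```bash
python3 -m handwheel '[[-0.18,-0.01,0,0,0,0,-1],[-0.18,-0.01,0,0,0,0,-1],[0,0,0.2,0,0,0,-1],[0,0,0.2,0,0,0,-1],[0,0,0.2,0,0,0,-1],[0,0,0.2,0,0,0,-1],[0,0,0.18,0,0,0,-1],[0,0,0,0,0,0,-1],[0,0,0,0,0,0,-1]]'
python3 -m handwheel '[[0,0,0,0,0,0,1],[0,0,0,0,0,0,1],[0,0,0,0,0,0,1],[0,0,0,0,0,0,1],[0,0,0,0,0,0,1],[0,0,0,0,0,0,1],[0,0,0,0,0,0,1],[0,0,0,0,0,0,1]]' 60
```

```text
time_s: 7.75
position: [0.5407, 0.1339, 0.1428]
ee_rot: [-2.241, -2.201, 0.002]
ft_force: [-0.3, -0.5, 1.3]
grip_width: 0.0853
finger_force: 0.0
time_s: 8.42
position: [0.543, 0.1333, 0.1441]
ee_rot: [2.241, 2.199, 0.005]
ft_force: [5.2, 0.3, 1.2]
grip_width: 0.0115
finger_force: 60.6
```

```bash
python3 -m handwheel '[[0,0,-0.1,0,0,0,1],[0,0,-0.15,0,0,0,1],[0,0,-0.15,0,0,0,1],[0,0,-0.15,0,0,0,1],[0,0,-0.15,0,0,0,1],[0,0,-0.15,0,0,0,1],[0,0,-0.2,0,0,0,1],[0,0,-0.2,0,0,0,1],[0,0,-0.2,0,0,0,1],[0,0,0,0,0,0,1]]' 60
python3 - <<'E'
from h import *
save('scene','s4.png');a=save('top','t4.png');b=cv2.imread('pics/s4.png')
cv2.imwrite('pics/st4.png',np.vstack([b[130:330,150:500],a[100:300,150:500,::-1]]))
o,M=st();print(np.round(M,3).tolist())
E
```

```text
time_s: 9.25
position: [0.5419, 0.1333, 0.292]
ee_rot: [2.241, 2.198, 0.006]
ft_force: [0.2, 1.4, -2.9]
grip_width: 0.011
finger_force: 60.3
[[0.019, 1.0, 0.0], [1.0, -0.019, 0.0], [0.0, 0.0, -1.0]]
```

View pics/st4.png

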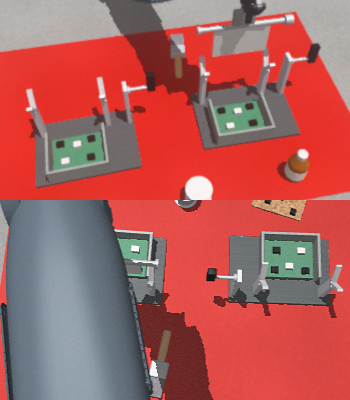

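The door hangs upright in the grip at scene crop (240,40), clear of the first bay. The drawn pin's grip is at crop (313,52). Next, traverse to above the empty bay.

```bash
python3 -m handwheel '[[-0.12,0.01,0,0,0,0,1],[-0.245,0.017,0,0,0,0,1],[-0.245,0.017,0,0,0,0,1],[-0.245,0.017,0,0,0,0,1],[-0.245,0.017,0,0,0,0,1],[-0.245,0.017,0,0,0,0,1],[-0.245,0.017,0,0,0,0,1],[-0.245,0.017,0,0,0,0,1],[-0.245,0.017,0,0,0,0,1],[-0.245,0.017,0,0,0,0,1]]' 60
python3 -m handwheel '[[-0.245,0.017,0,0,0,0,1],[-0.245,0.017,0,0,0,0,1],[-0.245,0.017,0,0,0,0,1],[-0.245,0.017,0,0,0,0,1],[-0.245,0.017,0,0,0,0,1],[-0.245,0.017,0,0,0,0,1],[-0.12,0.017,0,0,0,0,1],[-0.12,0,0,0,0,-0.0195,1],[0,0,0,0,0,0,1],[0,0,0,0,0,0,1]]' 60
python3 - <<'E'
from h import *
o,M=st();print(np.round(M,3).tolist())
im=save('wrist','w5.png');k=bot.calibration('wrist')
c,s=np.cos(.02),np.sin(.02)
for p in ((25,81,162),(-25,81,162),(25,-81,162),(-25,-81,162),(0,198,177)):
    x,y,z=np.array(p)/1000;print(p,np.round(wproj(np.array([.5636+c*x-s*y,-.2856+s*x+c*y,z]),k)))
E
```

```text
time_s: 10.18
position: [0.552, -0.1014, 0.2867]
ee_rot: [-2.241, -2.199, 0.003]
ft_force: [0.8, 0.7, -2.9]
grip_width: 0.0115
finger_force: 60.3
time_s: 11.02
position: [0.561, -0.2712, 0.287]
ee_rot: [-2.2, -2.24, 0.001]
ft_force: [-1.2, 0.1, -3.2]
grip_width: 0.011
finger_force: 60.1
[[-0.018, 1.0, -0.002], [1.0, 0.018, 0.001], [0.001, -0.002, -1.0]]
(25, 81, 162) [356. 118.]
(-25, 81, 162) [298. 118.]
(25, -81, 162) [352. 284.]
(-25, -81, 162) [302. 284.]
(0, 198, 177) [327. -17.]
```

View pics/w5.png

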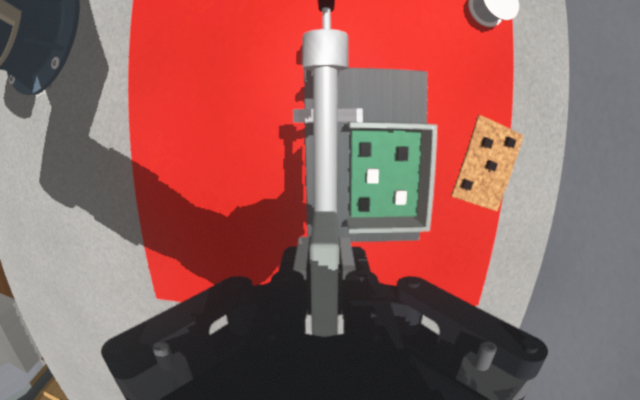

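The V tips of the empty bay's +y post are at cols 293–363, row 115, within about 3 px of the prediction. The eye of the held door is at (325,47). I check where the door sits in the grip along y.

```bash
python3 - <<'E'
from h import *
o,M=st();k=bot.calibration('wrist');p=o['position']
for d in (-.006,-.003,0):
    print(d,[np.round(wproj(p+M[:,0]*(e+d)+np.array([0,0,z]),k),1).tolist() for e,z in ((.115,-.014-.0+.010),(.097,-.014+.010),(.106,-.014))])
print('to go tool m',M.T@(np.array([.5642,-.281,.145])-p))
E
```

```text
-0.006 [[325.0, 33.2], [325.0, 69.6], [324.9, 55.0]]
-0.003 [[325.0, 27.3], [325.0, 63.4], [324.9, 49.3]]
0 [[325.0, 21.5], [325.0, 57.3], [324.9, 43.6]]
to go tool m [-0.01066843  0.00310154  0.14234686]
```

```bash
python3 -m handwheel '[[-0.048,0.016,0,0,0,0,1],[-0.048,0.016,0,0,0,0,1],[0,0,0.15,0,0,0,1],[0,0,0.15,0,0,0,1],[0,0,0.15,0,0,0,1],[0,0,0.15,0,0,0,1],[0,0,0.15,0,0,0,1],[0,0,0.15,0,0,0,1],[0,0,0.1,0,0,0,1],[0,0,0,0,0,0,1]]' 60
```

```text
time_s: 11.9
position: [0.5643, -0.2797, 0.1861]
ee_rot: [-2.196, -2.242, 0.002]
ft_force: [-1.3, 0.2, -2.6]
grip_width: 0.011
finger_force: 60.0
```

```bash
python3 -m handwheel '[[0,0,0.1,0,0,0,1],[0,0,0.1,0,0,0,1],[0,0,0.06,0,0,0,1],[0,0,0.06,0,0,0,1],[0,0,0.04,0,0,0,1],[0,0,0.03,0,0,0,1],[0,0,0,0,0,0,1],[0,0,0,0,0,0,1]]' 60
```

```text
time_s: 12.57
position: [0.5651, -0.2804, 0.1494]
ee_rot: [2.199, 2.243, -0.0]
ft_force: [0.8, 0.4, -2.9]
grip_width: 0.0111
finger_force: 60.2
```

```bash
python3 -m handwheel '[[0,0,0.02,0,0,0,1],[0,0,0.02,0,0,0,1],[0,0,0.015,0,0,0,1],[0,0,0,0,0,0,1],[0,0,0,0,0,0,1]]' 60
```

```text
time_s: 12.98
position: [0.5645, -0.2804, 0.1441]
ee_rot: [-2.199, -2.243, 0.001]
ft_force: [-5.3, -0.3, 3.2]
grip_width: 0.0113
finger_force: 61.1
```

```bash
python3 -m handwheel '[[0,-0.015,0.005,0,0,0,1],[0,0,0,0,0,0,1],[0,0,0,0,0,0,1]]' 30
```

```text
time_s: 13.23
position: [0.5641, -0.2803, 0.1437]
ee_rot: [2.198, 2.243, 0.001]
ft_force: [-0.2, 2.3, 4.3]
grip_width: 0.0108
finger_force: 61.2
```

```bash
python3 -m handwheel '[[0,0,0,0,0,0,-0.4],[0,0,0,0,0,0,-0.4],[0,0,0,0,0,0,-0.4],[0,0,0,0,0,0,-1],[0,0,0,0,0,0,-1],[0,0,0,0,0,0,-1],[0,0,0,0,0,0,-1],[0,0,0,0,0,0,-1],[0,0,-0.1,0,0,0,-1],[0,0,-0.1,0,0,0,-1]]'
python3 -m handwheel '[[0,0,-0.2,0,0,0,-1],[0,0,-0.2,0,0,0,-1],[0,0,-0.2,0,0,0,-1],[0,0,-0.2,0,0,0,-1],[0.2,0,-0.2,0,0,0,-1],[0.2,0,0,0,0,0,-1],[0,0,0,0,0,0,-1],[0,0,0,0,0,0,-1]]'
python3 - <<'E'
from h import *
a=save('scene','s6.png');b=save('wrist','w6.png')
cv2.imwrite('pics/st6.png',np.hstack([cv2.resize(a[160:320,160:480],(800,400))[:, :,::-1][:, :400+80],cv2.resize(b[:,200:456],(256,400))[:,:,::-1]]))
k=bot.calibration('wrist')
c,s=np.cos(.02),np.sin(.02)
for p in ((0,0,177),(0,106,130),(0,-103,130),(0,-81,162),(0,81,162)):
    x,y,z=np.array(p)/1000;print(p,np.round(wproj(np.array([.5636+c*x-s*y,-.2836+s*x+c*y,z]),k)))
for q in bot.silhouettes('wrist','door'): 
    ys,xs=np.nonzero(q['pixels']);print(round(q['conf'],2),np.round(q['location']),xs.min(),xs.max(),ys.min(),ys.max())
E
```

```text
time_s: 14.07
position: [0.5632, -0.2802, 0.1637]
ee_rot: [-2.198, -2.243, 0.001]
ft_force: [-0.4, -0.6, 0.6]
grip_width: 0.0855
finger_force: 0.0
time_s: 14.73
position: [0.563, -0.2399, 0.2648]
ee_rot: [2.196, 2.244, 0.001]
ft_force: [-0.9, -0.0, -0.2]
grip_width: 0.0856
finger_force: 0.0
(0, 0, 177) [325. 254.]
(0, 106, 130) [325. 120.]
(0, -103, 130) [324. 317.]
(0, -81, 162) [324. 320.]
(0, 81, 162) [325. 153.]
0.86 [324. 208.] 310 337 110 322
```

View pics/st6.png

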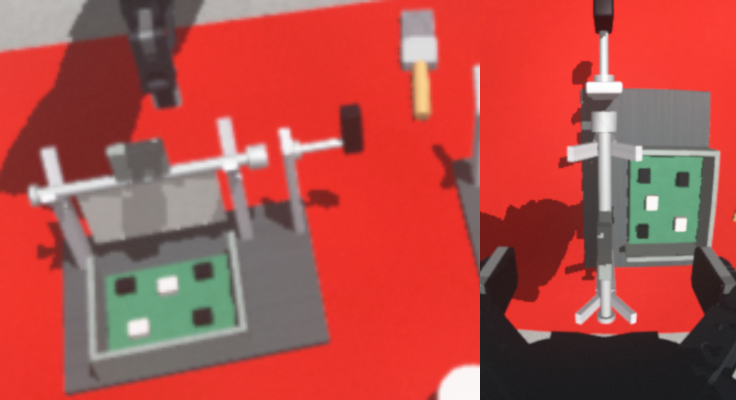

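The door hangs home and upright. The rod sits in both V's with its eye at wrist crop (604,120), as predicted, and the gripper is open and clear. I hand the job in.

```bash
python3 -c "
from station import bot
print(bot.job_done())"
```

```text
the job is handed in; nothing more can be done
None
```

The first bay's hinge pin is drawn out about 30 mm, and the door hangs upright, home and released in the other nest; the job is handed in at about 15 s, but no verdict was shown.

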